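Turn a guide-roller housing in the slide-jaw fixture and push its retaining clip home

ROBOT

A 7-joint arm with a two-finger parallel gripper is mounted at the origin on a cart in front of the work surface, level with it; the furniture and walls round the work are solid. World frame = base frame: x ahead of the robot, y to its left, z up, the work surface at z = 0. Lengths are in m, angles in rad, forces in N, time in s.
With the tool pointing down it reaches from about 0.425 to 0.95 m from the base axis. Payload 4.7 kg.
Tool frame: the origin (TCP) lies on the centre line of the jaws, within the pads' length; the fingertips stand robot.nose_length ahead of it and the grasp point (between the pads) lies 8 mm behind it (robot.nose_length is the distance from the TCP to the fingertips, in m); z points along the fingers, x is the direction in which the jaws open and shut, and the axes are right-handed (so a half turn about z gives the same grasp; the last joint's range is limited). The gripper opens to 85 mm and grips with 20 to 120 N. Pads are 22 mm wide; open, the fingers measure 114 mm over their backs; the gripper's body (76 mm by 85 mm) begins 54 mm behind the grasp point. The pads swing forward as they close: fully open they stand 13 mm farther back than shut.
Start: joints at [-1.131, 0.469, -0.049, 1.532, 0.024, 1.141, -0.082], TCP at [0.305, 0.602, 0.242] pointing down, gripper open.
Joint ranges: [-2.59, 2.59], [-0.33, 1.99], [-1.39, 1.29], [0.1, 2.45], [-1.04, 4.18], [0.21, 1.99], [-2.66, 2.66]. Speed limits (rad/s): [2.57, 2.57, 3.14, 3.14, 3.14, 3.14, 3.14].

INTERFACE

Orientations are given as [roll, pitch, yaw] about the fixed x, y, z axes, in that order (R = Rz(yaw) Ry(pitch) Rx(roll)).
In Python, from plant import robot gives the robot as it stands. Calls block until the motion is done:
- robot.goto(position, orientation): joint-space move of the TCP to a pose.
- robot.move_straight(position, vel=0.15, attitude=None, contact_N=None): straight line of the TCP; attitude=None keeps the orientation; vel is the mean speed in m/s. With contact_N (N) it stops when the force on the tool has changed by that much, and returns True; else False.
- robot.move_joints(angles): joint-space move.
- robot.grip(opening, strength=None): opening from 0.0 (shut) to 1.0 (fully open); strength is the grip in N (None keeps the last); returns when the fingers have stopped.
- robot.sleep(seconds).
- robot.inverse_kinematics(position, orientation): joint angles nearest the present ones, or None.
- robot.sense(): the state.
- robot.grab_frame(name): name is "scene" or "side" or "wrist"; returns a dict with "image" (400x640x3 uint8, red, green, blue), "range_z" (400x640 float32, m along the optical axis (not along the pixel's ray), 0 where there is no reading), "fx", "fy", "cx", "cy" (pixels), "R" (3x3) and "t" (3): a world point X has camera coordinates R X + t. Camera axes: x right, y down, z forward; pixel columns grow to the right and rows downward; lengths in m; the calibration is good to about 2 mm. A picture is of the moment at which its call begins.
A pose or a line that the arm cannot do raises robot.IKError and nothing moves.
- robot.close_job(): hands the job in, once; it reports no verdict.
The state is a dict: "t": time; "joint_pos": joint angles; "joint_velocities": joint speeds; "effort": joint torques, N m; "tcp_pos": TCP position; "tcp_rot": TCP orientation; "wrist_force": force on the tool from outside, world axes, zero at the start; "torque": the same for the moment, N m; "opening": opening from 0.0 (shut) to 1.0 (fully open).
Only numpy, scipy, OpenCV 4.12 (cv2) and the standard library are available. Lean on these libraries where they do the work, as an engineer would, in place of code of your own. Each camera call takes 0.05 s, during which the arm holds its last target. There are 200 camera calls.

TASK

The guide-roller housing stands the wrong way round in the open slide-jaw fixture, with its open side to the tall fixed jaw. Turn it round so that its closed back bears on the fixed jaw and its open side faces the sliding jaw, and slide that jaw up tight against it. Then take the larger of the two open retaining clips and push it in sideways through the open side, into the groove near the top of the roller's axle, until it snaps home round the axle.

Things in the scene. Friction and masses are not known exactly. Their poses are not given: they have to be found in the camera images.
- fixture: slide-jaw fixture fixed to the bench: dark grey bed 240 x 84 mm, flat top 22 mm above the bench. Origin on the bench under the bed; x runs along the bed from the sliding to the fixed jaw, z up. The fixed jaw, an upright 48 mm wide and 108 mm high over the bench, has its flat face at x = +40 mm. Screwed-down lugs at the bed's corners reach to y = +-64 mm, 18 mm high
- jaw (a joint): sliding jaw of the fixture, 60 mm wide, top 58 mm above the bench: 0 is fully drawn back, values (m) grow as it slides along the fixture's +x. Its flat face stands at fixture x = -60 mm + value, so it meets a housing that bears on the fixed jaw at 0.036. No spring; about 5 N of friction keeps it where it is left
- jaw_grip (a point): middle of the sliding jaw's upright black round grip, 67 mm above the bench; the grip is 22 mm across, stands 45 to 87 mm above the bench and 64 mm behind the jaw's face. Axes as the fixture's
- housing_mid (a point): centre of the guide-roller housing, a loose standing aluminium casting 64 mm (x) by 58 mm (y) by 96 mm high, about 0.45 kg; its underside is 48 mm below. Closed at its own +x by a back wall (12 mm thick, full height) and at both sides by flat cheeks (outer faces y = +-29 mm, 90 mm high, good to grip); open at its own -x. Inside is a black roller on an upright axle
- housing_mouth (a point): centre of the housing's open side: 32 mm from housing_mid along the housing's -x, at the same height; the base's front edge lies below it, and the cheeks end 6 mm short of it. The gap between the cheeks is 46 mm. Axes as the housing's
- axle_groove (a point): centre of the groove round the housing's axle, on the axle's centre line: 2 mm from housing_mid along the housing's -x and 26 mm above it. The groove is 8.5 mm high and 20 mm in diameter; the axle's head above it is 28 mm in diameter, its top 16 mm above this point; a washer 36 mm in diameter lies under the groove. Axes as the housing's
- clip_seat (a point): centre of the larger clip's seat, half-way through its thickness; it must come to the groove's centre. The clip is a loose flat bright steel fork, 79 x 33 x 5.5 mm, about 75 g, lying flat, x towards its open mouth. The tips of its two sprung arms end 12.5 mm ahead, 15 mm apart; they spread to pass the groove and close behind it under a push of about 14 N
- clip_tail (a point): middle of the larger clip's flat tail, half-way through its thickness, 46 mm behind clip_seat along the clip's -x; the tail is 26 mm wide (y), its edges straight from 24 to 58 mm behind the seat, and ends 66 mm behind it. Axes as the clip's
- small_clip_mid (a point): middle of the smaller clip, the same shape but 55 mm long, 23 mm wide and 5.5 mm thick; too small for this axle, not used. It lies flat near the larger one, x towards its mouth

How it is judged:
By the outcome, as a careful person would: the job done as asked, in the order asked, and still so for the second after the job is handed in, with the robot touching nothing.
It also fails if it takes over 72 s, if anything falls off the work surface, if the arm or the gripper's body presses on something with over 40 N, if the wrist force passes 120 N, or if a joint passes its speed limit or range.

## Working session

There is one attempt and no reset: what is moved stays moved. The work goes in short steps, each a Python script; the robot and the scene stay as the last script left them, time stands still between calls to the robot, and variables do not carry over. Pictures are saved under pics/ and viewed, about 8 in all and at most 12, crops included, and the job is handed in when it is done.

```bash
ls; mkdir -p pics; python3 - <<'E'
from plant import robot
import cv2,numpy as np
print(robot.nose_length, robot.sense())
for n in("scene","side","wrist"):
    f=robot.grab_frame(n); np.savez(f"{n}0.npz",**f)
    cv2.imwrite(f"pics/{n}0.png",f["image"][:,:,::-1])
    R=f["R"];print(n,-R.T@f["t"],R[2],f["fx"])
E
```

```text
pics
0.011 {'t': 0.0, 'joint_pos': array([-1.13092041,  0.46945915, -0.04859419,  1.53366462,  0.02407918,
        1.14096261, -0.08227042]), 'joint_velocities': array([-0.00126778,  0.00022892, -0.00022502, -0.00084014,  0.00140694,
       -0.00035265,  0.00043425]), 'effort': array([-5.77222600e-04, -5.10278141e+01, -4.68477909e-02, -2.37705839e+01,
        1.07092172e-02,  7.37801398e-03,  1.79328099e-07]), 'tcp_pos': array([0.3047016 , 0.60170958, 0.24126184]), 'tcp_rot': array([3.14154370e+00, 1.90847964e-03, 1.10207156e+00]), 'wrist_force': array([-0.65241439,  0.55209392,  0.76167454]), 'torque': array([0.04939014, 0.00421867, 0.01627935]), 'opening': 0.9993111776147837}
scene [ 0.10433641 -0.37446058  0.73947699] [ 0.47904093  0.52185589 -0.70582308] 472.4210422671163
side [ 0.22930484 -0.60147385  0.61803105] [ 0.34608239  0.7531232  -0.55949301] 466.8798681551713
wrist [0.23625872 0.63704638 0.3727738 ] [ 0.26598187 -0.13663615 -0.95424536] 353.70859293166103
```

View pics/scene0.png

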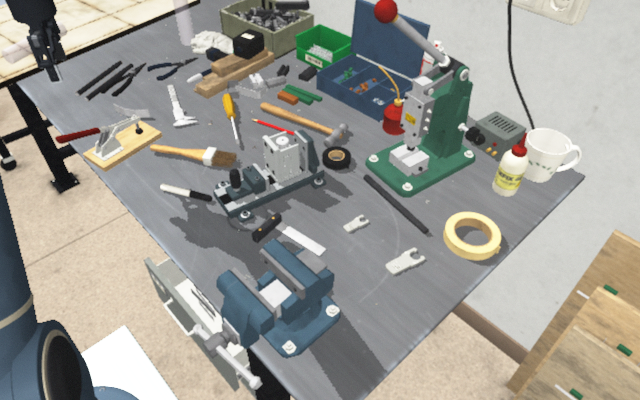

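View pics/side0.png

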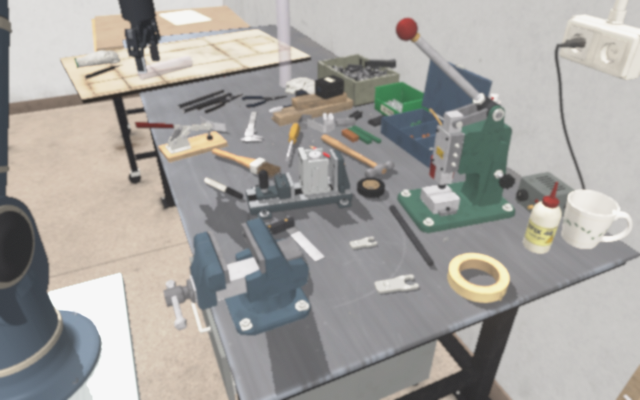

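The scene view shows the fixture bed from about (215,205) to (325,180), with the fixed jaw at the right end (305,150) and the grip at (235,178). The small clip is at (356,224) and the large clip at (405,261).

```bash
cat > h.py <<'E'
import numpy as np, cv2
def xyz(f):
    d=f["range_z"]; v,u=np.mgrid[:d.shape[0],:d.shape[1]]
    C=np.stack([(u-f["cx"])/f["fx"]*d,(v-f["cy"])/f["fy"]*d,d],-1)
    X=(C-f["t"])@f["R"]; X[d<=0]=np.nan; return X
def ortho(f,x0,x1,y0,y1,z,s):
    """top view at height z: image col = x, row = -y, s px/m"""
    w,h=int((x1-x0)*s),int((y1-y0)*s)
    P=np.array([[x0,y1,z],[x1,y1,z],[x1,y0,z],[x0,y0,z]]); c=P@f["R"].T+f["t"]
    p=np.c_[c[:,0]/c[:,2]*f["fx"]+f["cx"],c[:,1]/c[:,2]*f["fy"]+f["cy"]].astype(np.float32)
    H=cv2.getPerspectiveTransform(p,np.float32([[0,0],[w,0],[w,h],[0,h]]))
    return cv2.warpPerspective(np.ascontiguousarray(f["image"][:,:,::-1]),H,(w,h),flags=cv2.INTER_CUBIC)
E
python3 - <<'E'
from h import *
f=dict(np.load("scene0.npz")); X=xyz(f)
for n,(u,v) in dict(small=(354,224),large=(403,262),grip=(235,172),bedL=(222,208),bedR=(322,180),hous=(283,143),fj=(308,138),knife=(300,240)).items(): print(n,X[v,u].round(3))
g=dict(np.load("side0.npz"));Y=xyz(g)
for n,(u,v) in dict(small=(363,243),large=(395,285),grip=(265,180),hous=(316,152)).items(): print(n,Y[v,u].round(3))
# clip blobs: bright low-saturation near table
for nm,f,X in(("scene",f,X),("side",g,Y)):
  I=f["image"].astype(int); m=((I.min(-1)>135)&(np.abs(X[...,2])<.02)&(X[...,0]>.3)).astype(np.uint8)
  n,l,s,c=cv2.connectedComponentsWithStats(m)
  for i in range(1,n):
    if 60<s[i,4]<1500:
        P=X[l==i]; print(nm,s[i],c[i].round(),P.mean(0).round(3),cv2.minAreaRect(P[:,:2].astype(np.float32)*1000))
a=ortho(f:=dict(np.load("scene0.npz")),.3,.75,-.25,.25,.0,1200);cv2.imwrite("pics/o.png",a[:600])
E
```

```text
small [0.609 0.046 0.004]
large [ 0.605 -0.087  0.007]
grip [0.474 0.262 0.087]
bedL [0.433 0.269 0.003]
bedR [0.647 0.183 0.009]
hous [0.589 0.244 0.112]
fj [0.645 0.227 0.105]
knife [0.499 0.091 0.001]
small [0.611 0.045 0.006]
large [ 0.608 -0.087  0.006]
grip [0.475 0.258 0.071]
hous [0.599 0.26  0.114]
scene [  0   0  29  56 793] [10. 28.] [0.384 1.432 0.016] ((413.1373291015625, 1488.8948974609375), (506.5802917480469, 89.32449340820312), 73.56778717041016)
scene [189   0  34  39 557] [201.  20.] [ 0.911  1.081 -0.002] ((917.5524291992188, 1072.21875), (340.60931396484375, 98.52415466308594), 60.932464599609375)
scene [208   0  30  10  86] [222.   4.] [ 1.038  1.138 -0.002] ((1051.0101318359375, 1146.3450927734375), (106.87430572509766, 70.84637451171875), 0.06291696429252625)
scene [  8  54  29  21 288] [24. 64.] [0.333 1.149 0.016] ((335.8691101074219, 1147.8992919921875), (102.3490982055664, 71.43169403076172), 89.85147857666016)
scene [466 107  20  22 195] [473. 117.] [1.111 0.093 0.005] ((1104.5777587890625, 82.68606567382812), (68.3154067993164, 42.06267547607422), 31.858
[... 1310 characters left out ...]
64, 23.39638328552246), 83.16011047363281)
side [603 224  20  13 146] [612. 231.] [ 1.117 -0.137  0.007] ((1113.0167236328125, -141.83172607421875), (29.85860252380371, 27.746917724609375), 21.77690887451172)
side [459 271  38  16 230] [481. 281.] [ 0.766 -0.138  0.001] ((760.0635986328125, -133.220458984375), (30.657045364379883, 66.21636199951172), 53.832706451416016)
side [294 299  16  13 108] [302. 306.] [ 0.428 -0.072  0.015] ((429.2257385253906, -68.6502456665039), (26.894758224487305, 25.942058563232422), 1.1370431184768677)
side [239 318  14  13 111] [246. 325.] [ 0.328 -0.073  0.015] ((328.5577087402344, -70.2864761352539), (25.815048217773438, 20.098224639892578), 89.8353500366211)
```

```bash
python3 - <<'E'
from plant import robot
from h import *
for n,p,yaw in(("fix",[.55,.235,.26],1.3),("clip",[.615,-.07,.14],1.57)):
    robot.goto(p,[np.pi,0,yaw]); robot.sleep(.2)
    f=robot.grab_frame("wrist"); np.savez(n+".npz",**f); X=xyz(f)
    cv2.imwrite(f"pics/{n}.png",f["image"][:,:,::-1])
    s=robot.sense(); print(n,s["t"],s["tcp_pos"],s["joint_pos"].round(2))
E
```

```text
fix 2.025 [0.54968105 0.23591284 0.25988235] [-0.51  0.33  0.04  1.71 -0.02  1.11  0.84]
clip 3.5417 [ 0.61531342 -0.06868301  0.14040601] [-0.04  0.48  0.11  1.78 -0.06  0.89  1.67]
```

View pics/fix.png

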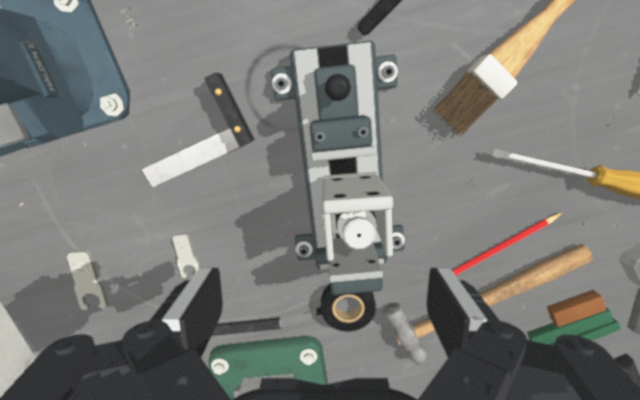

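View pics/clip.png

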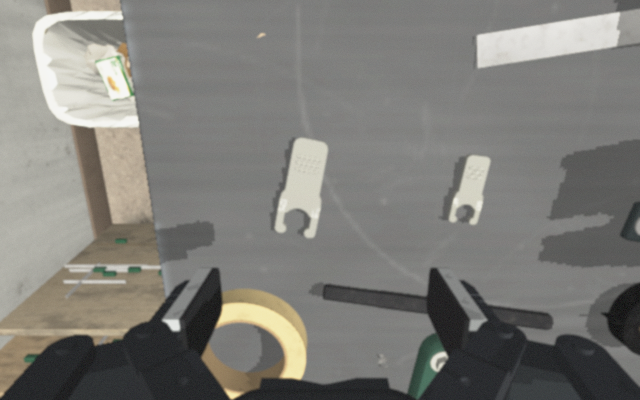

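The fixture view has the grip at (338,88), the fixed jaw at (355,283), and the housing back wall at (357,200), so the open side faces the fixed jaw. The axle head is at (358,230). In the clip view the large clip runs from tail (311,142) to mouth (296,232), and the small one is at (470,190).

```bash
python3 - <<'E'
from h import *
f=dict(np.load("fix.npz")); X=xyz(f); P=X.reshape(-1,3)
roi=(P[:,0]>.38)&(P[:,0]<.72)&(P[:,1]>.13)&(P[:,1]<.34)
P=P[roi]
print(np.histogram(P[:,2],bins=np.arange(0,.135,.005)))
def rect(n,z0,z1,x0=0,x1=1):
    q=P[(P[:,2]>z0)&(P[:,2]<z1)&(P[:,0]>x0)&(P[:,0]<x1)]
    r=cv2.minAreaRect(q[:,:2].astype(np.float32)*1000); print(n,len(q),q.mean(0).round(4),np.percentile(q[:,2],[5,50,95]).round(4),np.round(r[0],1),np.round(r[1],1),round(r[2],1))
rect("bed",.018,.026); rect("grip",.083,.092,0,.51); rect("jawtop",.054,.062,0,.57)
rect("fj",.101,.1095,.6,.75); rect("housing wall/cheek",.107,.122,.5,.62); rect("wall",.114,.122,.5,.62)
g=dict(np.load("clip.npz"))
a=ortho(g,.50,.70,-.16,.10,.0055,4000)  # 0.25mm/px
m=(a.min(-1)>150).astype(np.uint8); n,l,s,c=cv2.connectedComponentsWithStats(m)
for i in range(1,n):
    if s[i,4]>3000:
        v,u=np.nonzero(l==i); W=np.c_[.50+u/4000,.10-v/4000].astype(np.float32)
        r=cv2.minAreaRect(W*1000); print("clip",s[i],W.mean(0).round(4),np.round(r[0],1),np.round(r[1],1),round(r[2],2))
cv2.imwrite("pics/c_o.png",a[::2,::2])
b=ortho(f,.40,.72,.14,.34,.115,2400); 
cv2.imwrite("pics/fo.png",b)
E
```

```text
(array([11224,  1037,  1283,  2976,  6447,   107,   730,  1200,   342,
         149,   273,  2250,   369,   184,   247,   275,   359,   671,
         606,   278,   529,  1577,  1014,   942,     0,     0]), array([0.   , 0.005, 0.01 , 0.015, 0.02 , 0.025, 0.03 , 0.035, 0.04 ,
       0.045, 0.05 , 0.055, 0.06 , 0.065, 0.07 , 0.075, 0.08 , 0.085,
       0.09 , 0.095, 0.1  , 0.105, 0.11 , 0.115, 0.12 , 0.125, 0.13 ]))
bed 8124 [0.5048 0.2456 0.0211] [0.0186 0.0213 0.0229] [570.1 251.4] [297.9 186.7] 4.4
grip 447 [0.4736 0.2695 0.0866] [0.084  0.0868 0.0887] [473.3 269.6] [18.2 18.8] 74.6
jawtop 2305 [0.5211 0.2622 0.0575] [0.0554 0.0575 0.0591] [531.5 262.6] [64.5 60.5] 80.0
fj 1349 [0.6363 0.2447 0.1061] [0.1029 0.1059 0.109 ] [624.9 249.7] [58.1 60. ] 80.7
housing wall/cheek 2575 [0.5806 0.2576 0.1132] [0.1083 0.1123 0.1183] [588.  256.4] [58.  57.3] 79.0
wall 992 [0.5656 0.2606 0.1172] [0.115  0.1173 0.1187] [576.9 258.6] [57.6 33.9] 78.6
clip [    0     0    88   255 17669] [0.5088 0.0664] [510.9  68.2] [63.5 21.8] 90.0
clip [  332   166   226   107 15148] [0.609  0.0469] [610.9  46.5] [24.5 55.4] 83.29
clip [  280   660   325   172 30663] [ 0.607  -0.0838] [610.  -84.4] [33.8 79.1] 78.34
```

View pics/fo.png

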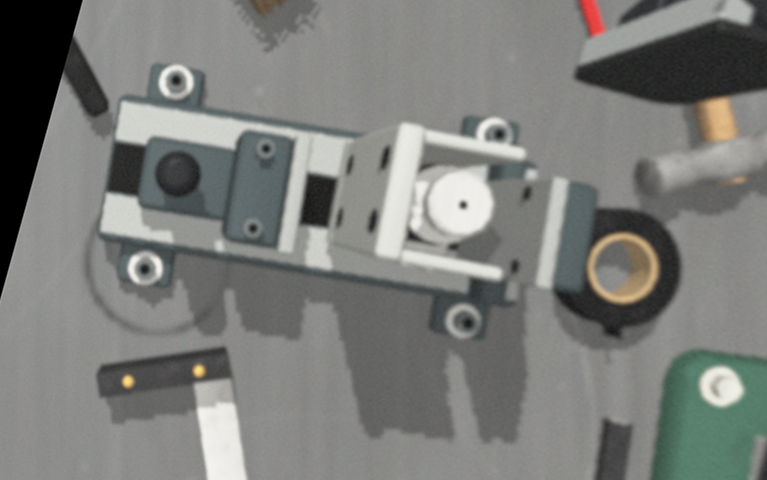

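```bash
python3 - <<'E'
from h import *
f=dict(np.load("fix.npz")); X=xyz(f)
C=-f["R"].T@f["t"]; print("cam",C.round(3))
def lift(u,v,z):
    p=np.array([.40+u/2400,.34-v/2400,.115]); return C+(p-C)*(C[2]-z)/(C[2]-.115)
B=np.array([lift(u,v,.018) for u,v in((176,81),(145,268),(463,321),(494,134))]); print("bolts",B.round(4)[:,:2],"mean",B.mean(0).round(4), np.linalg.norm(B[0]-B[1]),np.linalg.norm(B[0]-B[3]))
d=np.array([np.cos(-.165),np.sin(-.165)]); n=np.array([-d[1],d[0]])
O=B.mean(0)[:2]
P=X.reshape(-1,3); L=np.c_[(P[:,:2]-O)@d,(P[:,:2]-O)@n,P[:,2]]*1000
def st(nm,m): q=L[m]; print(nm,len(q),np.percentile(q,[1,50,99],axis=0).round(1).tolist())
r=lambda z0,z1,x0,x1,y0=-50,y1=50:(L[:,2]>z0)&(L[:,2]<z1)&(L[:,0]>x0)&(L[:,0]<x1)&(L[:,1]>y0)&(L[:,1]<y1)
st("fj face",r(50,100,25,60,-22,22)); st("fj top",r(106,113,30,90,-40,40)); st("fixjaw bright top",r(104,111,38,100))
st("jaw top",r(55,61,-110,-40)); st("jaw face?",r(28,50,-75,-45)); st("grip",r(84,91,-160,-90)); st("bed",r(20,24,-130,130))
st("bed mid",r(20,24,-110,-70))
st("axle head?",r(109.5,114,-20,25,-12,12))
q=L[r(109,122,-60,32,-40,40)];R=cv2.minAreaRect(q[:,:2].astype(np.float32));print("housing in fixture",R)
print("axle head lifts",lift(460,204,.112))
E
```

```text
cam [0.476 0.257 0.391]
bolts [[0.4726 0.3235]
 [0.4551 0.2183]
 [0.6341 0.1884]
 [0.6516 0.2937]] mean [0.5533 0.256  0.018 ] 0.10670603159081248 0.18148347723247532
fj face 397 [[26.1, -17.4, 62.8], [32.0, -3.2, 91.5], [50.7, 21.9, 93.5]]
fj top 1540 [[30.4, -22.9, 106.1], [46.5, 4.8, 109.7], [88.6, 34.2, 113.0]]
fixjaw bright top 1475 [[38.7, -22.9, 104.1], [82.7, 1.5, 106.7], [99.6, 33.9, 110.9]]
jaw top 751 [[-52.3, -27.3, 55.2], [-46.8, 0.5, 57.4], [-40.2, 27.8, 59.6]]
jaw face? 917 [[-74.6, -19.5, 31.9], [-62.1, -0.3, 35.6], [-52.8, 20.5, 47.7]]Traceback (most recent call last):
  File "<stdin>", line 13, in <module>
  File "<stdin>", line 10, in st
    return _quantile_unchecked(
        a, q, axis, out, overwrite_input, method, keepdims, weights)
    return _ureduce(a,
                    func=_quantile_ureduce_func,
    ...<5 lines>...
                    overwrite_input=overwrite_input,
                    method=method)
    r = func(a, **kwargs)
    result = _quantile(arr,
                       quantiles=q,
    ...<2 lines>...
                       out=out,
                       weights=wgt)
    slices_having_nans = np.isnan(arr[-1, ...])
                                  ~~~^^^^^^^^^
IndexError: index -1 is out of bounds for axis 0 with size 0
```

```bash
python3 - <<'E'
from h import *
f=dict(np.load("fix.npz")); X=xyz(f)
a=-.165
d=np.array([np.cos(a),np.sin(a)]); n=np.array([-d[1],d[0]]); O=np.array([.5957,.2490])
P=X.reshape(-1,3); L=np.c_[(P[:,:2]-O)@d,(P[:,:2]-O)@n,P[:,2]]*1000
def st(nm,z0,z1,x0,x1,y0=-50,y1=50):
    q=L[(L[:,2]>z0)&(L[:,2]<z1)&(L[:,0]>x0)&(L[:,0]<x1)&(L[:,1]>y0)&(L[:,1]<y1)]
    if len(q)<5: print(nm,len(q));return q
    print(nm,len(q),np.percentile(q,[1,50,99],axis=0).round(1).tolist(),"rect",np.round(np.hstack(cv2.minAreaRect(q[:,:2].astype(np.float32))),1)); return q
st("fj face",60,100,30,50,-22,22); st("fj top",105,112,38,80)
st("jaw top",55,61,-110,-40);st("grip",84,91,-145,-100)
st("bed-",19,24,-130,-65); st("wall",115,121,-60,20); st("housing",109,121,-60,36)
st("axle",108.5,114,-5,25,-11,17)
# wall front face, facing -x
q=st("wall outer",60,112,-50,-20,-25,25); print("face fit",np.polyfit(q[:,1],q[:,0],1))
E
```

```text
fj face 828 [[35.0, -21.4, 60.6], [35.8, 0.7, 82.4], [36.5, 21.5, 99.5]] rect [35.7  0.1 43.7  1.9 89.8]
fj top 664 [[38.1, -22.3, 105.0], [47.2, 0.9, 106.1], [56.1, 22.7, 109.0]] rect [47.3  0.3 18.7 47.1  0.2]
jaw top 2095 [[-95.0, -27.8, 55.3], [-76.9, 0.4, 57.5], [-60.3, 28.3, 59.5]] rect [-77.7   0.3  35.9  59.5   0.1]
grip 422 [[-132.4, -8.4, 84.1], [-123.8, 0.2, 86.9], [-115.0, 9.0, 89.1]] rect [-123.7    0.2   18.2   18.    84.1]
bed- 1781 [[-129.6, -39.6, 19.1], [-107.3, -20.8, 21.5], [-66.3, 40.5, 23.5]] rect [-97.6   0.5  64.9  81.5   0.2]
wall 942 [[-37.0, -21.4, 115.2], [-31.5, 6.3, 117.4], [-25.2, 34.5, 119.1]] rect [-31.1   6.6  57.5  12.1  88.5]
housing 2274 [[-37.3, -22.2, 109.1], [-20.3, 5.9, 112.7], [17.4, 34.1, 118.9]] rect [-8.7  6.  57.7 57.3 88.2]
axle 404 [[-4.7, -7.3, 109.9], [1.4, 5.1, 112.1], [10.7, 16.6, 113.7]] rect [ 3.1  4.5 24.6 16.  89.8]
wall outer 841 [[-37.7, -21.6, 60.6], [-36.8, 0.7, 89.6], [-21.0, 24.4, 111.8]] rect [-29.3   1.3  17.6  47.5   1.1]
face fit [-3.26335266e-02 -3.62775344e+01]
```

```bash
cat >> h.py <<'E'
A=-.165; D=np.array([np.cos(A),np.sin(A),0]); N=np.array([-D[1],D[0],0]); O=np.array([.5957,.2490,0])
def F(x,y,z): return O+D*x+N*y+np.array([0,0,z])   # FJ face at x=.0358, grip at -.1237, y centre .0003
def rep(robot,s=""):
    q=robot.sense(); p=q["tcp_pos"]-O; print(s,"t%.1f"%q["t"],"loc",np.round([p@D,p@N,p[2]],4),"rot",q["tcp_rot"].round(3),"F",q["wrist_force"].round(1),"op",round(q["opening"],3),"q7",q["joint_pos"][6].round(2))
E
python3 - <<'E'
from plant import robot
from h import *
y0=np.pi/2-.195-np.pi
robot.goto(F(-.0053,.0059,.19),[np.pi,0,y0]); rep(robot,"above")
print(robot.move_straight(F(-.0053,.0059,.084),vel=.12,contact_N=15)); rep(robot,"down")
robot.grip(0.0,60); rep(robot,"gripped")
robot.move_straight(F(-.0053,.0059,.20),vel=.15); rep(robot,"up")
q=robot.sense()["joint_pos"].copy(); q[6]+=np.pi; robot.move_joints(q); rep(robot,"turned")
robot.goto(F(-.001,.0003,.20),[np.pi,0,np.pi/2-.165]); rep(robot)
robot.move_straight(F(-.001,.0003,.095),vel=.12,contact_N=12)
rep(robot,"pre"); f=robot.grab_frame("side"); cv2.imwrite("pics/s1.png",cv2.resize(f["image"][90:230,190:400,::-1],None,fx=3,fy=3))
E
```

```text
above t6.3 loc [-0.0052  0.0055  0.19  ] rot [ 3.141 -0.    -1.766] F [-0.2  0.1 -0.4] op 0.998 q7 -1.64
False
down t7.4 loc [-0.0046  0.006   0.0848] rot [-3.140e+00  1.000e-03 -1.766e+00] F [ 0.3 -1.   0.6] op 0.996 q7 -1.56
gripped t7.7 loc [-0.0047  0.0056  0.085 ] rot [-3.14   0.    -1.766] F [-1.6 -1.6  5.5] op 0.671 q7 -1.56
up t8.7 loc [-0.0062  0.0059  0.1987] rot [ 3.139e+00 -1.000e-03 -1.766e+00] F [-1.1  0.1 -4.6] op 0.673 q7 -1.65
turned t11.3 loc [-0.0062  0.0059  0.1987] rot [-3.139e+00  1.000e-03  1.376e+00] F [-0.2 -1.1 -3.9] op 0.673 q7 1.49
 t11.6 loc [-0.0006 -0.0004  0.2003] rot [ 3.141 -0.     1.404] F [ 0.  -0.3 -3.4] op 0.672 q7 1.53
pre t12.6 loc [-0.0002  0.0004  0.0959] rot [ 3.140e+00 -1.000e-03  1.406e+00] F [ 0.3  0.5 -3. ] op 0.672 q7 1.61
```

View pics/s1.png

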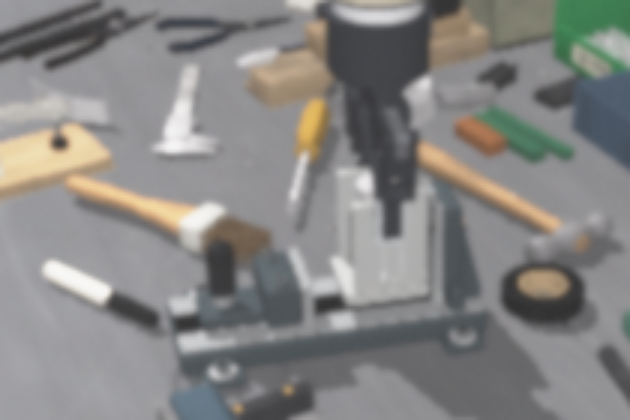

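The view shows the housing (390,240) held with its closed back towards the fixed jaw, about 10 mm above the bed. Next I set it down, push it back, release it, and close the jaw.

```bash
python3 - <<'E'
from plant import robot
from h import *
def here(dx=0,dy=0,dz=0): return robot.sense()["tcp_pos"]+D*dx+N*dy+[0,0,dz]
print(robot.move_straight(here(dz=-.014),vel=.03,contact_N=5)); rep(robot,"set")
print(robot.move_straight(here(dx=.015),vel=.03,contact_N=10)); rep(robot,"back")
robot.grip(1.0); rep(robot,"open")
robot.move_straight(here(dz=.11),vel=.2)
robot.goto(F(-.1237,.0003,.13),[np.pi,0,np.pi/2-.165])
print(robot.move_straight(F(-.1237,.0003,.066),vel=.12,contact_N=10)); rep(robot,"at grip")
robot.grip(0,40); rep(robot,"grip")
print(robot.move_straight(here(dx=.042),vel=.04,contact_N=20)); rep(robot,"jaw")
robot.grip(1.0); robot.move_straight(here(dz=.10),vel=.2); rep(robot,"up")
robot.goto(F(-.07,.0003,.24),[np.pi,0,np.pi/2-.165]); robot.sleep(.2)
f=robot.grab_frame("wrist"); np.savez("fix2.npz",**f); cv2.imwrite("pics/w2.png",f["image"][:,:,::-1])
X=xyz(f);P=X.reshape(-1,3)-O; L=np.c_[P@D,P@N,P[:,2]]*1000
def st(nm,z0,z1,x0,x1,y0=-50,y1=50):
    q=L[(L[:,2]>z0)&(L[:,2]<z1)&(L[:,0]>x0)&(L[:,0]<x1)&(L[:,1]>y0)&(L[:,1]<y1)]
    print(nm,len(q),np.percentile(q,[1,50,99],axis=0).round(1).tolist(),"rect",np.round(np.hstack(cv2.minAreaRect(q[:,:2].astype(np.float32))),1))
st("wall",115,121,0,60);st("jaw top",55,61,-80,-15);st("grip",84,91,-125,-70);st("axle",110,113.8,-16,18,-16,16);st("cheeks",109,114,-30,30);st("fj",105,109,38,75)
E
```

```text
True
set t13.0 loc [-0.0001  0.0007  0.085 ] rot [ 3.141e+00 -1.000e-03  1.406e+00] F [-1.4  0.6  5.1] op 0.673 q7 1.62
True
back t13.3 loc [0.0007 0.0007 0.0851] rot [-3.135 -0.     1.406] F [0.1 0.6 4.3] op 0.672 q7 1.62
open t13.7 loc [-0.0008  0.0005  0.0837] rot [-3.132e+00  1.000e-03  1.406e+00] F [-0.7 -0.1 -0.2] op 1.005 q7 1.62
False
at grip t15.7 loc [-0.1228  0.0002  0.0664] rot [ 3.141 -0.     1.405] F [ 0.   0.3 -0.8] op 1.0 q7 1.58
grip t16.3 loc [-0.1237 -0.0006  0.0664] rot [-3.141e+00  1.000e-03  1.405e+00] F [-1.7 -2.4  5.8] op 0.245 q7 1.58
True
jaw t17.2 loc [-0.0921 -0.0006  0.0664] rot [-3.128 -0.     1.407] F [-2.5 -0.3  6. ] op 0.243 q7 1.6
up t18.4 loc [-0.0934 -0.0011  0.1649] rot [-3.127e+00  2.000e-03  1.407e+00] F [ 0.1 -0.3 -1.3] op 1.003 q7 1.5
wall 828 [[23.3, -25.6, 115.1], [28.0, 1.9, 117.4], [34.1, 29.9, 118.9]] rect [28.7  1.8 11.7 56.8  0.3]
jaw top 2095 [[-63.6, -27.8, 55.2], [-45.0, 0.2, 57.5], [-16.4, 28.5, 59.9]] rect [-39.8   0.8  49.5  59.8   0.2]
grip 398 [[-100.8, -8.7, 84.2], [-92.9, 0.3, 86.9], [-83.6, 8.5, 89.0]] rect [-92.5   0.3  18.   18.4  89.4]
axle 759 [[-11.6, -10.5, 110.1], [0.6, 1.9, 112.0], [13.9, 14.3, 113.5]] rect [ 1.4  1.9 26.5 27.1 89.7]
cheeks 1481 [[-20.5, -26.1, 109.1], [2.7, 1.9, 111.3], [24.6, 29.9, 113.8]] rect [ 2.5  1.9 48.8 57.4  0.1]
fj 517 [[41.0, -20.9, 105.0], [49.4, 0.2, 105.7], [56.8, 22.1, 108.4]] rect [48.8  0.1 46.8 16.3 89.8]
```

View pics/w2.png

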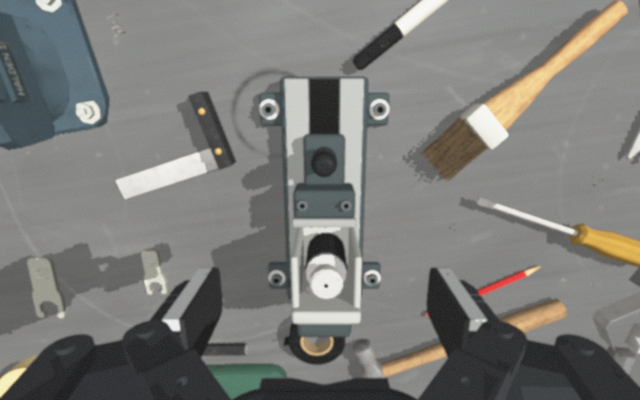

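The housing now has its back on the fixed jaw, with its axle at (326,280). The jaw is tight against it, with the grip at (323,162). Next is the large clip.

```bash
python3 - <<'E'
from plant import robot
from h import *
c=np.array([.6100,-.0844]); a=-.2035; t=c-.01925*np.array([np.cos(a),np.sin(a)])
ori=[np.pi,0,np.pi/2+a]
robot.goto([t[0],t[1],.09],ori); robot.grip(.42); rep(robot,"above")
print(robot.move_straight([t[0],t[1],.002],vel=.03,contact_N=4)); zc=robot.sense()["tcp_pos"][2]; rep(robot,"table")
robot.move_straight([t[0],t[1],zc+.0015],vel=.03); rep(robot,"raise")
robot.grip(0,100); rep(robot,"gripped"); zg=robot.sense()["tcp_pos"][2]
robot.move_straight([t[0],t[1],zc+.12],vel=.12); rep(robot,"lift")
print("tail",t,"zc",zc,"zg",zg)
f=robot.grab_frame("scene"); g=robot.grab_frame("side"); np.savez("held.npz",**g)
I=np.vstack([cv2.resize(h["image"][r0:r0+100,c0:c0+160,::-1],None,fx=3,fy=3) for h,r0,c0 in((f,175,320),(g,200,310))])
cv2.imwrite("pics/held.png",I)
E
```

```text
above t21.1 loc [ 0.0497 -0.3256  0.09  ] rot [ 3.141 -0.     1.367] F [ 0.2 -0.3  0.6] op 0.421 q7 2.09
True
table t23.4 loc [ 0.0497 -0.3258  0.0101] rot [-3.141 -0.     1.367] F [-0.2  0.9  5.4] op 0.417 q7 2.17
raise t23.6 loc [ 0.0497 -0.3258  0.0116] rot [-3.14   0.     1.368] F [-0.7 -0.2  0.7] op 0.417 q7 2.17
gripped t23.9 loc [ 0.0497 -0.3258  0.012 ] rot [-3.14  -0.     1.367] F [-1.4  1.2  5.5] op 0.256 q7 2.17
lift t25.0 loc [ 0.0491 -0.3256  0.1293] rot [-3.138  0.     1.368] F [-0.8 -0.1 -1.3] op 0.256 q7 2.05
tail [ 0.59114722 -0.08050961] zc 0.010093246129426992 zg 0.012047191129747257
```

View pics/held.png

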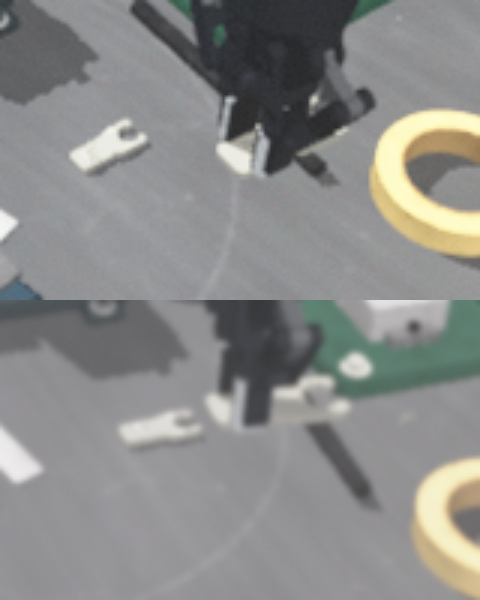

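The held clip is the large one: the small one still lies at (108,145). I'll check its tilt from the saved depth.

```bash
python3 - <<'E'
from h import *
f=dict(np.load("held.npz")); X=xyz(f); I=f["image"].astype(int)
a=-.2035; d=np.array([np.cos(a),np.sin(a)]); n=np.array([-d[1],d[0]])
p=np.array([.5907,-.0806]) 
L=np.dstack([(X[...,:2]-p)@d,(X[...,:2]-p)@n,X[...,2]])*1000
m=(I.min(-1)>120)&(L[...,2]>95)&(L[...,2]<150)&(np.abs(L[...,0])<75)&(np.abs(L[...,1])<25)
q=L[m]; print(len(q))
for x0 in range(-30,65,8):
    s=q[(q[:,0]>=x0)&(q[:,0]<x0+8)]
    if len(s)>3: print(x0,len(s),np.median(s,0).round(1),np.percentile(s[:,2],[10,90]).round(1),np.percentile(s[:,1],[5,95]).round(1))
E
```

```text
444
-22 52 [-17.3  -1.7 123.2] [119.7 124.5] [-11.1  10. ]
-14 120 [-11.4 -11.4 129.5] [122.1 146. ] [-17.4  16.9]
-6 10 [ -3.1 -16.5 124.1] [119.5 126.4] [-22.1   8.6]
2 6 [  6.5 -15.6 121.3] [119.1 128.4] [-16.4 -14.9]
10 21 [ 15.1 -10.9 123.1] [118.4 124.7] [-13.  -5.]
18 47 [ 22.6  -4.9 122.6] [119.4 123.9] [-13.7   9.5]
26 56 [ 29.7  -6.  123. ] [119.7 123.9] [-15.5   8.2]
34 41 [ 37.5  -9.1 122.8] [120.1 123.8] [-16.   13.3]
42 44 [ 45.9   1.1 122.1] [118.8 123.9] [-16.   15.9]
50 46 [ 53.8   1.  122.1] [118.7 123.8] [-15.7  15.6]
```

The clip is level within about 1° and sits where expected. Now the insertion.

```bash
python3 - <<'E'
from plant import robot
from h import *
ori=[np.pi,0,np.pi/2+A]; z=.096+.0093; gx,y=.0015,.0010
robot.goto(F(gx-.046-.045,y,.19),ori); rep(robot,"hi")
robot.move_straight(F(gx-.046-.040,y,z),vel=.1); robot.sleep(.2); rep(robot,"pre")
e=robot.sense()["tcp_pos"]-F(gx-.086,y,z); c=np.array([-(e@N)*N[0],-(e@N)*N[1],-e[2]])
print(robot.move_straight(F(gx-.046-.024,y,z)+c,vel=.05,contact_N=5)); rep(robot,"near")
f=robot.grab_frame("side"); g=robot.grab_frame("scene")
I=np.vstack([cv2.resize(h["image"][r0:r0+100,c0:c0+160,::-1],None,fx=3,fy=3) for h,r0,c0 in((g,110,200),(f,110,240))])
cv2.imwrite("pics/near.png",I)
E
```

```text
hi t26.5 loc [-0.0887 -0.0005  0.1901] rot [3.141e+00 1.000e-03 1.403e+00] F [ 0.2 -0.2 -0.4] op 0.25 q7 1.44
pre t27.7 loc [-0.0843  0.0013  0.1059] rot [ 3.141e+00 -1.000e-03  1.406e+00] F [ 0.5  0.2 -0.3] op 0.254 q7 1.53
False
near t28.2 loc [-0.0681  0.0004  0.1047] rot [3.142 0.    1.405] F [-0.7  0.4 -0.6] op 0.256 q7 1.54
```

View pics/near.png

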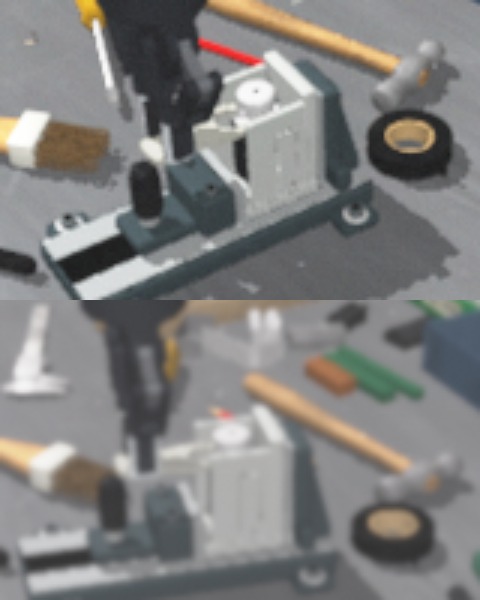

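The clip is level and just entering between the cheeks. I'll push it in small steps and watch the forces.

```bash
python3 - <<'E'
from plant import robot
from h import *
z=.096+.0093; y=.0010
for x in [-.062,-.058,-.055,-.052,-.049,-.0465,-.0445,-.043]:
    hit=robot.move_straight(F(x,y,z),vel=.03,contact_N=30)
    s=robot.sense(); p=s["tcp_pos"]-O; w=s["wrist_force"]
    print(x,hit,"loc",np.round([p@D,p@N,p[2]],4),"F",np.round([w@D,w@N,w[2]],1),"T",s["torque"].round(2),"op",round(s["opening"],3))
    if hit: break
f=robot.grab_frame("scene"); cv2.imwrite("pics/ins.png",cv2.resize(f["image"][110:210,200:360,::-1],None,fx=4,fy=4))
E
```

```text
-0.062 False loc [-0.0618  0.0011  0.1053] F [-0.5  0.2 -0.4] T [ 0.04  0.04 -0.03] op 0.262
-0.058 False loc [-0.0602  0.0014  0.1045] F [-5.   0.4  0.3] T [ 0.28  1.03 -0.04] op 0.259
-0.055 False loc [-0.0596  0.0014  0.1038] F [-9.5  0.7  1.2] T [0.45 2.02 0.03] op 0.253
-0.052 False loc [-0.0583  0.0014  0.1034] F [-12.5  -0.1   2.9] T [ 0.51  2.66 -0.05] op 0.254
-0.049 False loc [-0.0577  0.0015  0.1028] F [-18.4  -0.1   3.7] T [0.59 3.63 0.07] op 0.256
-0.0465 False loc [-0.056   0.0016  0.1026] F [-19.6   0.8   5.3] T [ 0.7   4.01 -0.01] op 0.258
-0.0445 False loc [-0.0488  0.0014  0.104 ] F [-4.7  0.5  1. ] T [ 0.2   0.86 -0.02] op 0.254
-0.043 False loc [-0.0435  0.0012  0.105 ] F [-3.   1.  -1.1] T [0.32 0.69 0.02] op 0.255
```

Force peaked near 20 N and then fell away, which is a snap. I'll bottom it out gently and check before releasing.

```bash
python3 - <<'E'
from plant import robot
from h import *
z=.096+.0093; y=.0010
for x in [-.0415,-.040,-.0385,-.037]:
    hit=robot.move_straight(F(x,y,z),vel=.02,contact_N=12)
    s=robot.sense(); p=s["tcp_pos"]-O; w=s["wrist_force"]
    print(x,hit,"loc",np.round([p@D,p@N,p[2]],4),"F",np.round([w@D,w@N,w[2]],1),"op",round(s["opening"],3))
    if hit or w@D<-9: break
# pull test: gentle 3 mm back
p0=robot.sense()["tcp_pos"]
hit=robot.move_straight(p0-D*.005,vel=.02,contact_N=10); s=robot.sense(); print("pull",hit,((s["tcp_pos"]-O)@D).round(4),(s["wrist_force"]@D).round(1))
robot.move_straight(p0-D*.001,vel=.02)
rep(robot)
f=robot.grab_frame("scene"); cv2.imwrite("pics/ins2.png",cv2.resize(f["image"][110:210,200:360,::-1],None,fx=4,fy=4))
E
```

```text
-0.0415 False loc [-0.0434  0.0013  0.1047] F [-5.3  2.  -0.1] op 0.253
-0.04 False loc [-0.0432  0.0012  0.1044] F [-9.7  1.3  2.4] op 0.257
pull True -0.0448 1.6
 t31.6 loc [-0.044   0.0009  0.1043] rot [-3.139e+00  1.000e-03  1.406e+00] F [ 0.7  0.1 -0.8] op 0.258 q7 1.55
```

View pics/ins2.png

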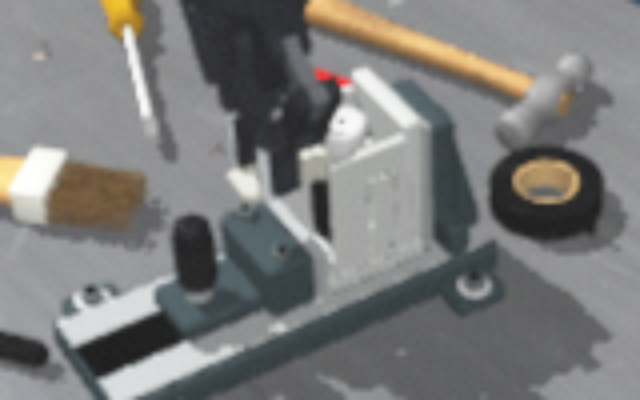

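```bash
python3 - <<'E'
from plant import robot
from h import *
robot.grip(1.0); rep(robot,"open")
robot.move_straight(robot.sense()["tcp_pos"]+[0,0,.10],vel=.15)
robot.goto(F(-.07,.0003,.24),[np.pi,0,np.pi/2+A]); robot.sleep(.2); rep(robot)
f=robot.grab_frame("wrist"); np.savez("fix3.npz",**f); cv2.imwrite("pics/w3.png",cv2.resize(f["image"][120:360,220:440,::-1],None,fx=2.4,fy=2.4))
X=xyz(f);P=X.reshape(-1,3)-O; L=np.c_[P@D,P@N,P[:,2]]*1000
def st(nm,z0,z1,x0,x1,y0=-50,y1=50):
    q=L[(L[:,2]>z0)&(L[:,2]<z1)&(L[:,0]>x0)&(L[:,0]<x1)&(L[:,1]>y0)&(L[:,1]<y1)]
    if len(q)>3: print(nm,len(q),np.percentile(q,[1,50,99],axis=0).round(1).tolist(),"rect",np.round(np.hstack(cv2.minAreaRect(q[:,:2].astype(np.float32))),1))
st("wall",115,121,0,60);st("jaw top",55,61,-80,-15);st("grip",84,91,-125,-75);st("axle",110,113.8,-16,18,-16,16);st("clip tail",93,104,-73,-26,-25,25);st("clip near",93,104,-40,-26,-25,25);st("clip far",93,104,-70,-55,-25,25)
E
```

```text
open t32.3 loc [-0.0442  0.0013  0.1045] rot [-3.139e+00  1.000e-03  1.407e+00] F [ 0.4 -0.9 -0.2] op 1.003 q7 1.55
 t33.6 loc [-0.0703  0.      0.2388] rot [-3.140e+00  2.000e-03  1.405e+00] F [-0.1 -0.  -0.3] op 0.997 q7 1.41
wall 865 [[23.4, -25.7, 115.1], [28.4, 1.8, 117.3], [35.2, 29.6, 119.0]] rect [29.3  1.8 12.6 56.8  0.3]
jaw top 1265 [[-63.5, -28.0, 55.2], [-54.2, -2.6, 57.4], [-21.4, 29.2, 59.9]] rect [-39.9   0.6  49.1  59.6   0.3]
grip 406 [[-101.1, -8.7, 84.1], [-92.8, 0.2, 86.9], [-83.7, 9.2, 88.8]] rect [-92.4   0.2  18.   18.2  43.1]
axle 755 [[-11.5, -10.6, 110.1], [0.6, 1.8, 112.0], [13.8, 14.9, 113.5]] rect [ 1.4  1.8 27.1 26.5  0.7]
clip tail 1399 [[-63.9, -11.4, 94.1], [-45.5, 1.8, 97.2], [-26.5, 14.2, 98.7]] rect [-45.1   1.5  26.   38.1  89.6]
clip near 489 [[-39.8, -11.5, 95.8], [-32.9, 1.0, 97.2], [-26.2, 14.4, 98.7]] rect [-33.    1.4  26.   13.9  89.9]
clip far 348 [[-64.1, -10.4, 93.3], [-59.9, 1.8, 97.0], [-55.2, 14.0, 98.6]] rect [-59.6   1.5  25.3   9.   89.4]
```

View pics/w3.png

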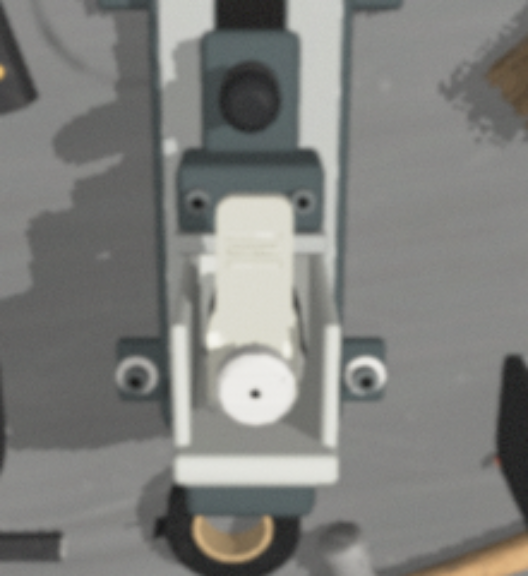

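```bash
python3 -c "
from plant import robot
print(robot.close_job(), robot.sense()['t'])"
```

```text
the job is handed in; nothing more can be done
the job is handed in; nothing more can be done
```

The job is done and handed in, with about 34 s of the 72 s used at my last check.

I lifted the housing, turned it 180° and set its closed back against the fixed jaw. I then slid the sliding jaw against it until the contact stop tripped, set at 20 N. Last, I gripped the larger clip by its tail and pushed it in through the open side. The push peaked at about 20 N, then dropped to about 3 N as the clip snapped in.

These were my last checks, from the wrist camera after release and from the tool readings. Positions are along the bed, in my camera-based frame:

- **Clip:** it lies level at groove height. Its tail end puts the seat at about x = 1.9 mm, against an axle centre of about 1.4 mm.
- **Pull test:** a light pull gave 1.6 mm of movement before release, with only about 2 N on the tool, so it is weak evidence. The clip was still in place afterwards.
- **Jaw:** its grip had not moved since closing (-92.4 mm, was -92.5). That puts the jaw face at about -28.4 mm and the housing mouth at about -28.2 to -28.8 mm, so they touch within measuring error.
- **Housing:** its back is at about 35.2 mm and the fixed jaw face measured 35.8 mm, also within measuring error. It stands about 1.5 mm off the fixture's centre line sideways.

One reading disagreed: the gripper opening on the clip suggested a tail about 22 mm wide instead of 26 mm. The pictures and depth data showed it was the larger clip, with a tail about 26 mm wide.

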